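# Shut and latch the parts box

## Robot

A 7-joint arm with a two-finger parallel gripper is mounted at the origin on the work surface. World frame = base frame: x ahead of the robot, y to its left, z up, the work surface at z = 0. Lengths are in m, angles in rad, forces in N, time in s.
With the tool pointing down it reaches from about 0.4 to 0.875 m from the base axis. Payload 19.3 kg.
Tool frame: the origin (TCP) lies where the fingers leave the gripper's body, on its centre line; the fingertips stand bot.tip_reach ahead of it and the grasp point (between the pads) lies 54 mm ahead of it (bot.tip_reach is the distance from the TCP to the fingertips, in m); z points along the fingers, y is the line along which they close (so a half turn about z gives the same grasp; the last joint's range is limited). The gripper opens to 85 mm and grips with 20 to 120 N. Pads are 22 mm wide; open, the fingers measure 114 mm over their backs; the gripper's body (76 mm by 85 mm) begins 54 mm behind the grasp point. The pads swing forward as they close: fully open they stand 13 mm farther back than shut.
Start: joints at [-1.275, 0.521, -0.036, 1.599, 0.021, 1.021, -0.113], TCP at [0.224, 0.584, 0.304] pointing down, gripper open.
Joint ranges: [-2.91, 2.91], [-0.3, 2.13], [-1.5, 1.42], [0.17, 2.43], [-1.26, 4.41], [0.16, 1.93], [-2.52, 2.52]. Speed limits (rad/s): [1.89, 1.89, 2.39, 2.39, 3.01, 3.01, 3.01].

## Interface

Orientations are given as [roll, pitch, yaw] about the fixed x, y, z axes, in that order (R = Rz(yaw) Ry(pitch) Rx(roll)).
In Python, from workcell import bot gives the robot as it stands. The module is installed in compiled form; this text tells all that it offers.
- The arm moves only by the shell command python3 -m jog 'ROWS' [FORCE]. ROWS is JSON, a list that holds one entry, the list of rows, each a list of 7 numbers: the shift along the tool's x, y, z in mm, then the turn, a rotation vector about the tool's x, y, z in rad, then the opening, from 0 (shut) to 1 (fully open). In form: [[[tx, ty, tz, wx, wy, wz, fingers], ...]]. A call has 1 to 5 rows; each row shifts and turns the commanded pose from where the row before left it, along the tool's axes as they then stand; what a row does not reach is not made up. A row lasts 1/10 s, in which the tool goes at most 50 mm and 8.59 degrees, less where a joint would pass 70% of its speed; a pose out of reach is approached as far as the arm can. A call is refused whole if a number of a shift passes 50 or a number of a turn 0.15, either way. A call with a gripper value outside its range is refused whole. The fingers move at their own pace and stop on an object; FORCE is the grip in N (left out, the last holds). Time passes only in rows, so rows that do not move let the fingers close. It gives the time, the measured TCP pose, the force, the opening and the grip force at its end, in the units of the state.
- bot.observe(): the state, without advancing time (a new reading comes with each control period).
- bot.grab_frame(name): name is "scene" or "top" or "wrist"; returns a dict with "img" (420x560x3 uint8, red, green, blue), "intrinsics" (3x3 intrinsics, pixels), "k1" (the pictures are not rectified: a ray, as slopes to the right and down, at radius r is drawn at 1 + k1 r^2 times it, then the intrinsics apply), "R" (3x3) and "t" (3): a world point X has camera coordinates R X + t; the wrist camera has in their place "tool_from_camera" (4x4, takes a point from camera to tool coordinates, whose origin is the TCP and whose axes are the flange's). Camera axes: x right, y down, z forward; pixel columns grow to the right and rows downward; lengths in m; the calibration is good to about 2 mm. A picture is of the moment at which its call begins: read the wrist's pose just before it. There is no depth.
- bot.job_done(): hands the job in; it is judged then, once.
Trained networks look in a picture, given as the dict that the camera call returned (one of the last four; its "shot" number tells which), for a name from the list of things; names that differ only in an ending like _2 or _b are one class to them, and where a whole thing is asked for, a point or a joint stands for the part that bears it (a point fixed in the world has none). Each returns a list of dicts, best first, with "conf" (0 to 1); they miss things now and then, are a little off and sometimes report something else, mostly with a low value. They report only what shows in the picture. A call takes as long as a camera call.
- bot.trace(query, picture): "region" (420x560 bool, what is visible of it).
- bot.spot_point(query, picture): "xyz" ([x, y, z] in m, in world coordinates, good to about 4 mm: a listed point, or the origin of a listed thing).
The state is a dict: "clock": time; "qpos": joint angles; "qd": joint speeds; "joint_efforts": joint torques, N m; "position": TCP position; "tool_rot": TCP orientation; "force": force on the tool from outside, world axes, zero at the start; "moment": the same for the moment, N m; "grip_width": finger opening in m; "finger_force": force on a finger pad.
Only numpy, scipy, OpenCV 4.12 (cv2) and the standard library are available. Lean on these libraries where they do the work, as an engineer would, in place of code of your own. Each camera call takes 0.05 s, during which the arm holds its last target. There are 200 camera calls.

## Task

Push the sliding lid of the parts box shut against its rubber buffer first, then tip the standing wire loop of the draw latch over so that its bar drops behind the keeper on the lid, and then swing the latch lever over and press it down past its toggle point until it lies flat and stays there by itself, with the loop still hooked and the lid squeezed onto the buffer. Do not disturb the other parts lying on the bench.

Things in the scene. Friction and masses are not known exactly. Their poses are not given: they have to be found in the camera images.
- box: Fixed oblong wooden parts box, 370 mm long, 172 mm wide, 67 mm high to its side rails. Origin: centre of its underside on the bench; its own x runs along its length in the direction in which the lid closes (towards the latch end), z up. All x below are in this frame. The deck 55 mm above the bench (x 20 to 185 mm) carries the latch. The mechanism is symmetrical about y = 0.
- lid (a joint): Opening of the lid in m: 0 when its edge just touches the rubber buffer, up to 0.075 open, negative when squeezed into the buffer (a spring of about 6 N per mm). The lid is a wooden board 130 x 142 x 12 mm, top face 67.5 mm above the bench, sliding between the rails towards +x of the box to close; it drags with about 3 N and stays where it is left.
- cleat (a point): Middle of the upright push face (the side away from the latch, facing -x of the box) of the wooden cleat fixed on the lid: cleat 20 mm along x, 100 mm across, from 67.5 to 97.5 mm above the bench. This point is 82.5 mm above the bench. With the lid at joint 0 it is at x = -80 mm of the box.
- keeper (a point): Keeper's seat, on the lid: where the middle of the loop's bar rests when hooked, 72 mm above the bench, x = 5 mm with the lid at 0. The keeper is a dark steel hook 34 mm wide: a post 4 to 14 mm on from here in +x, 83.5 mm above the bench at its top, where a 4 mm lip reaches 5 mm out from the post over the seat, away from the latch. The bar goes under the lip.
- pivot (a point): Lever's hinge axis (fixed on the box, axis along the box's y), x = 70 mm of the box, 78 mm above the bench.
- lever (a joint): Lever angle, rad: 0 closed, flat, pointing to +x of the box; 1.57 upright; 2.4 fully open, leaning towards the keeper. Friction holds it when slack. With the loop hooked it is slack from open to about 1.2, then needs up to 5 N at the handle, is at dead centre near 0.45, and below that snaps down to its stop at 0 and stays. Let go above that, it stops there or springs back.
- lever_tip (a point): End of the lever, in the middle of its width. The lever is a steel channel 85 mm long from the pivot to this point, 34 mm wide, 14 mm thick: from 6 mm under to 8 mm over the line from pivot to this point (as when closed: upper face then 86 mm above the bench).
- loop (a joint): Loop's angle relative to the lever, rad. (loop - lever) is its lean in space: 0 pointing level to -x of the box (to the keeper), 1.57 upright, more when leaning back. Its hinge is on the lever, 22 mm from the pivot, 0.35 rad under the line from pivot to lever_tip (as when closed). Light friction keeps it standing within about 0.4 rad of upright; beyond that it falls by itself.
- loop_bar (a point): Middle of the loop's cross bar, about 160 to 185 mm above the bench at the start. The loop is a rectangular steel wire bail, 80.5 mm from its hinge to this point, 60 mm wide outside; bar 8 mm thick along the box's y, side wires 6 mm. It straddles lever and keeper and swings past the end of the lever. Hooked, this point is at the point keeper.
- contact_block: Bystander: brown bakelite contact block 90 x 45 x 40 mm with three brass studs, loose on the bench. Origin: centre of its underside.
- cam_disc: Bystander: brass cam disc 84 mm across with a nose, hub 26 mm high, loose on the bench. Origin: centre of its underside.
- door_catch: Bystander: steel door catch, 120 x 35 mm plate with an upturned end 35 mm high, loose on the bench. Origin: centre of its underside.

How it is judged:
By the outcome, as a careful person would: the job done as asked, in the order asked, and still so for the second after the job is handed in, with the robot touching nothing.
It also fails if it takes over 53 s, if anything falls off the work surface, if the arm or the gripper's body presses on something with over 40 N, if the wrist force passes 120 N, or if a joint passes its speed limit or range.

## Working session

There is one attempt and no reset: what is moved stays moved. The work goes in short steps, Python scripts to look and compute and a shell command to move; the robot and the scene stay as the last step left them, time stands still between calls to the robot, and variables do not carry over. Pictures are saved under pics/ and viewed, at most 10 in all, crops included, and the job is handed in when it is done.

```bash
mkdir -p pics
cat > h.py <<'E'
import numpy as np, cv2
from workcell import bot
from scipy.spatial.transform import Rotation as Ro
np.set_printoptions(precision=4,suppress=True)
def save(f,n): cv2.imwrite('pics/'+n+'.png',f['img'][:,:,::-1])
def spots(f,names):
    for n in names:
        r=bot.spot_point(n,f)
        print(n,[(np.round(d['xyz'],4).tolist(),round(d['conf'],2)) for d in r[:2]])
E
python3 - <<'E'
from h import *
s=bot.observe(); print({k:np.round(v,3) for k,v in s.items()}, bot.tip_reach)
ims=[]
for c in ['scene','top']:
    f=bot.grab_frame(c); save(f,c+'0'); print(c)
    spots(f,['box','cleat','keeper','pivot','lever_tip','loop_bar','contact_block','cam_disc','door_catch'])
E
```

```text
{'clock': np.float64(0.0), 'qpos': array([-1.275,  0.522, -0.036,  1.6  ,  0.021,  1.021, -0.113]), 'qd': array([-0.001,  0.   ,  0.   , -0.   , -0.001, -0.   ,  0.001]), 'joint_efforts': array([  0.001, -92.712,   1.981, -36.994,   0.018,   0.008,  -0.   ]), 'position': array([0.224, 0.583, 0.303]), 'tool_rot': array([-3.14 ,  0.   ,  2.776]), 'force': array([-0.17 ,  0.606,  1.105]), 'moment': array([-0.018, -0.019, -0.051]), 'finger_force': np.float64(0.0), 'grip_width': np.float64(0.086)} 0.0726
scene
box [([0.5685, -0.0443, -0.0004], 0.62), ([0.5329, 0.027, 0.0786], 0.15)]
cleat [([0.6105, -0.1547, 0.0793], 0.81), ([0.5753, -0.0775, 0.0658], 0.71)]
keeper [([0.5787, -0.0755, 0.0669], 0.91)]
pivot [([0.5359, 0.024, 0.0796], 0.84)]
lever_tip [([0.5542, -0.0211, 0.148], 0.82)]
loop_bar [([0.5343, 0.0122, 0.1805], 0.72), ([0.6106, -0.1541, 0.0772], 0.69)]
contact_block [([0.7522, -0.0321, 0.0002], 0.81)]
cam_disc []
door_catch [([0.4383, -0.0944, -0.0013], 0.76), ([0.7492, -0.0309, -0.0014], 0.68)]
top
box [([0.5608, -0.0412, -0.0005], 0.66)]
cleat [([0.6097, -0.1575, 0.0832], 0.56)]
keeper [([0.576, -0.0788, 0.0744], 0.73)]
pivot [([0.5333, 0.0253, 0.0761], 0.87)]
lever_tip [([0.5502, -0.0184, 0.1509], 0.94)]
loop_bar [([0.5379, 0.016, 0.1803], 0.73)]
contact_block [([0.5514, -0.0149, 0.1484], 0.63), ([0.7485, -0.03, -0.0033], 0.61)]
cam_disc [([0.6842, 0.1452, -0.0009], 0.66)]
door_catch [([0.4326, -0.087, -0.0002], 0.88)]
```

View pics/scene0.png

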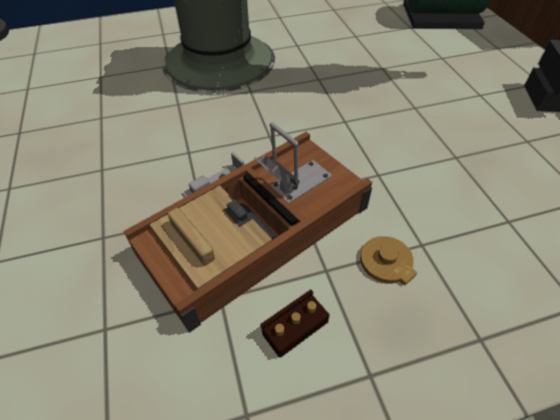

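View pics/top0.png

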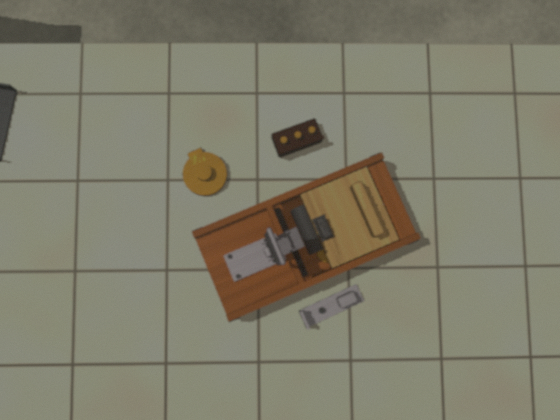

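The scene view shows the box running diagonally, with the lid open (cleat near 190,235), the keeper near (238,211) and the loop upright near (285,135). The disc, block and catch are clear of the box. The top view agrees, so next I fit the box frame.

```bash
cat >> h.py <<'E'
def setbox(o,yaw):
    np.savez('box.npz',o=o,yaw=yaw)
def tobox(p):
    b=np.load('box.npz'); return Ro.from_euler('z',-float(b['yaw'])).apply(np.asarray(p)-np.r_[b['o'],0])
def pose():
    s=bot.observe(); b=np.load('box.npz'); R=Ro.from_euler('xyz',s['tool_rot'])
    print('t',s['clock'],'TCPbox mm',tobox(s['position'])*1e3,'rot',s['tool_rot'],'yaw',float(b['yaw']),'F',s['force'],'w',s['grip_width'],'tip',bot.tip_reach,'q',s['qpos'])
    return s
def delta(xyz_mm,nrow=1):
    "tool-frame shift, turn to bring TCP to box coords, pointing down, tool x = box x"
    s=bot.observe(); b=np.load('box.npz'); R=Ro.from_euler('xyz',s['tool_rot'])
    T=Ro.from_euler('xyz',[np.pi,0,float(b['yaw'])])
    tgt=Ro.from_euler('z',float(b['yaw'])).apply(np.asarray(xyz_mm)/1e3)+np.r_[b['o'],0]
    print('delta',R.inv().apply(tgt-s['position'])*1e3,(R.inv()*T).as_rotvec())
E
python3 - <<'E'
from h import *
P=np.array([[.6101,-.1561],[.5774,-.0772],[.5346,.0247],[.5522,-.0198],[.5361,.0141],[.5647,-.0427]])
w=np.array([1,1,1,1,1,.6]); c=np.average(P,0,w); u=np.linalg.svd((P-c)*w[:,None])[2][0]; u*=np.sign(u[1])
yaw=np.arctan2(u[1],u[0]); f=bot.grab_frame('top')
# check yaw from box outline in the top picture
m=bot.trace('box',f)[0]['region'].astype(np.uint8); cn=max(cv2.findContours(m,0,2)[0],key=cv2.contourArea)
K=f['intrinsics']; q=cv2.boxPoints(cv2.minAreaRect(cn))
d=cv2.undistortPoints(q[:,None].astype(float),K,np.array([f['k1'],0,0,0]))[:,0]
C=-f['R'].T@f['t']; r=np.c_[d,np.ones(4)]@f['R']; X=C+r*((.067-C[2])/r[:,2])[:,None]; print('rect',X)
e=[X[(i+1)%4]-X[i] for i in range(4)]; print([(np.linalg.norm(v),np.degrees(np.arctan2(v[1],v[0]))) for v in e], X.mean(0))
print('yaw',np.degrees(yaw),'s',(P-c)@u)
piv=c+u*((P[2]-c)@u); setbox(piv-.07*u,yaw); print(np.load('box.npz')['o'])
for p in P: print(tobox(np.r_[p,0]))
pose(); delta([-160,0,250])
E
```

```text
rect [[ 0.5697  0.1624  0.067 ]
 [ 0.7127 -0.1834  0.067 ]
 [ 0.5465 -0.2468  0.067 ]
 [ 0.4101  0.0953  0.067 ]]
[(np.float64(0.3741696076687702), np.float64(-67.53151481000674)), (np.float64(0.1779353377085777), np.float64(-159.13159573387193)), (np.float64(0.3682361055513988), np.float64(111.73702391531961)), (np.float64(0.1731678905238474), np.float64(22.79770502818648))] [ 0.5598 -0.0431  0.067 ]
yaw 113.10119597983963 s [-0.1229 -0.0375  0.073   0.0252  0.0627 -0.0008]
[ 0.5612 -0.0401]
[-0.1259  0.0005  0.    ]
[-0.0405 -0.0004  0.    ]
[ 0.07  -0.001  0.   ]
[0.0222 0.0003 0.    ]
[0.0597 0.0018 0.    ]
[-0.0038 -0.0022  0.    ]
t 1.1 TCPbox mm [706.1707  65.8216 303.9134] rot [ 3.1416 -0.      2.7758] yaw 1.9739882577915757 F [ 0.6187 -0.0097  0.078 ] w 0.08551222093766886 tip 0.0726 q [-1.2752  0.5214 -0.0363  1.5995  0.0212  1.0211 -0.1128]
delta [-649.6674 -576.6451   53.885 ] [ 0.     -0.      0.8018]
```

```bash
python3 -m jog '[[[-36,-32,0,0,0,0,0],[-36,-32,0,0,0,0,0],[-36,-32,0,0,0,0,0],[-36,-32,0,0,0,0,0],[-36,-32,0,0,0,0,0]]]' 20
python3 -m jog '[[[-36,-32,0,0,0,0,0],[-36,-32,0,0,0,0,0],[-36,-32,0,0,0,0,0],[-36,-32,0,0,0,0,0],[-36,-32,0,0,0,0,0]]]'
python3 -m jog '[[[-36,-32,0,0,0,0,0],[-36,-32,0,0,0,0,0],[-36,-32,0,0,0,0,0],[-36,-32,0,0,0,0,0],[-36,-32,0,0,0,0,0]]]'
python3 -m jog '[[[-36,-32,0,0,0,0.13,0],[0,0,9,0,0,0.13,0],[0,0,9,0,0,0.13,0],[0,0,9,0,0,0.13,0],[0,0,9,0,0,0.13,0]]]'
python3 -c "
from h import *
s=pose(); delta([-160,0,250])"
```

```text
clock: 1.6
position: [0.335, 0.368, 0.3041]
tool_rot: [3.141, 0.0, 2.776]
force: [1.6, 0.8, 1.0]
grip_width: 0.0123
finger_force: 0.0
clock: 2.1
position: [0.4459, 0.1542, 0.3042]
tool_rot: [3.141, 0.0, 2.776]
force: [0.7, 1.0, 0.3]
grip_width: 0.0
finger_force: 0.0
clock: 2.6
position: [0.5568, -0.0597, 0.3041]
tool_rot: [3.141, 0.0, 2.776]
force: [1.3, 1.4, -0.1]
grip_width: -0.0001
finger_force: 0.0
clock: 3.1
position: [0.5783, -0.1006, 0.2676]
tool_rot: [3.142, 0.0, 2.12]
force: [-0.3, -0.1, -0.1]
grip_width: 0.0003
finger_force: 0.0
t 3.1 TCPbox mm [-62.4244   7.9943 267.5514] rot [3.1415 0.0001 2.1202] yaw 1.9739882577915757 F [-0.3479 -0.0828 -0.0979] w 0.00031832179927964983 tip 0.0726 q [-0.1746  0.5273  0.3523  1.7546 -0.2237  0.8991  0.8231]
delta [-97.6982  -6.3094  17.5563] [0.0001 0.     0.1462]
```

```bash
python3 -m jog '[[[-48,-3,0,0,0,0.073,0],[-48,-4,0,0,0,0.073,0],[-3,8,0,0,0,0,0],[0,0,0,0,0,0,0]]]'
python3 - <<'E'
from h import *
s=pose(); f=bot.grab_frame('wrist'); save(f,'w1')
spots(f,['cleat','keeper','pivot','lever_tip','loop_bar','box'])
for n in ['cleat','keeper']:
    for d in bot.spot_point(n,f)[:1]: print(n,tobox(d['xyz'])*1e3)
delta([-160,0,250])
E
```

```text
clock: 3.5
position: [0.6287, -0.1876, 0.2673]
tool_rot: [-3.141, 0.0, 1.979]
force: [-0.7, 1.3, -0.9]
grip_width: -0.0001
finger_force: 0.0
t 3.5 TCPbox mm [-162.249    -4.2362  267.3435] rot [-3.1412  0.0001  1.9788] yaw 1.9739882577915757 F [-0.6982  1.3142 -0.9393] w -7.6621123697399e-05 tip 0.0726 q [-0.0431  0.6418  0.3854  1.562  -0.2719  0.9914  0.8306]
cleat [([0.6121, -0.1588, 0.0851], 0.81)]
keeper [([0.5777, -0.079, 0.0758], 0.86)]
pivot [([0.7488, -0.0299, 0.0024], 0.73)]
lever_tip []
loop_bar []
box [([0.5619, -0.0436, 0.0023], 0.95)]
cleat [-129.1934   -0.2543   85.1   ]
keeper [-42.2952   0.0772  75.8   ]
delta [ 1.0191 -4.2168 18.115 ] [ 0.0003 -0.      0.0063]
```

View pics/w1.png

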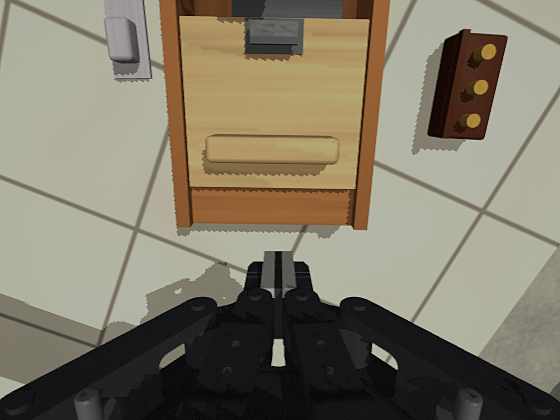

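The wrist view shows the tool lined up behind the cleat (cleat face edge near row 163, columns 205–340), with the keeper ahead at (274,35). Descending behind the cleat.

```bash
python3 -m jog '[[[0,-4,40,0,0,0,0],[0,0,40,0,0,0,0],[0,0,30,0,0,0,0],[0,0,7,0,0,0,0],[0,0,0,0,0,0,0]]]'
python3 -m jog '[[[12,0,0,0,0,0,0],[8,0,0,0,0,0,0],[8,0,0,0,0,0,0],[8,0,0,0,0,0,0],[8,0,0,0,0,0,0]]]'
python3 -c "
from h import *
s=pose(); delta([-93,0,150])"
```

```text
clock: 4.45
position: [0.6244, -0.1884, 0.1506]
tool_rot: [-3.141, -0.001, 1.98]
force: [0.0, 0.9, 0.2]
grip_width: -0.0002
finger_force: 0.0
clock: 4.95
position: [0.6074, -0.1475, 0.1517]
tool_rot: [3.14, 0.001, 1.98]
force: [2.7, -2.6, 1.9]
grip_width: -0.0001
finger_force: 1.8
t 4.95 TCPbox mm [-116.9963   -0.3396  151.6767] rot [3.1402 0.0011 1.9799] yaw 1.9739882577915757 F [ 2.6518 -2.6291  1.8601] w -5.5870787237493156e-05 tip 0.0726 q [-0.0726  0.7388  0.3281  1.7262 -0.3314  0.7297  0.8338]
delta [23.9997 -0.2001  1.6502] [0.0014 0.0011 0.0059]
```

```bash
python3 -m jog '[[[7,0,1,0,0,0,0],[7,0,0,0,0,0,0],[4,0,0,0,0,0,0],[2,0,0,0,0,0,0],[0,0,0,0,0,0,0]]]'
python3 -m jog '[[[1,0,0,0,0,0,0],[1,0,0,0,0,0,0],[0,0,0,0,0,0,0]]]'
python3 -m jog '[[[1,0,0,0,0,0,0],[1,0,0,0,0,0,0],[0,0,0,0,0,0,0]]]'
python3 -c "
from h import *
s=pose(); print(tobox(s['force']+np.r_[np.load('box.npz')['o'],0]))"
```

```text
clock: 5.45
position: [0.5989, -0.1294, 0.1497]
tool_rot: [-3.141, -0.001, 1.98]
force: [0.4, -0.4, -0.3]
grip_width: -0.0001
finger_force: 0.0
clock: 5.75
position: [0.5982, -0.128, 0.1497]
tool_rot: [-3.141, -0.0, 1.98]
force: [1.1, -2.8, -0.8]
grip_width: -0.0001
finger_force: 1.2
clock: 6.05
position: [0.5974, -0.1261, 0.1498]
tool_rot: [-3.141, 0.0, 1.98]
force: [1.5, -4.5, -2.9]
grip_width: 0.0001
finger_force: 1.7
t 6.05 TCPbox mm [-93.3867   0.4522 149.7916] rot [-3.1412  0.0001  1.9797] yaw 1.9739882577915757 F [ 1.4677 -4.4893 -2.9337] w 7.768914254909523e-05 tip 0.0726 q [-0.1085  0.7242  0.328   1.7661 -0.3345  0.7067  0.8085]
[-4.7052  0.4113 -2.9337]
```

```bash
python3 -m jog '[[[1,0,0,0,0,0,0],[0,0,0,0,0,0,0]]]'
python3 -m jog '[[[1,0,0,0,0,0,0],[0,0,0,0,0,0,0]]]'
python3 -m jog '[[[1,0,0,0,0,0,0],[0,0,0,0,0,0,0]]]'
```

```text
clock: 6.25
position: [0.5971, -0.1256, 0.1499]
tool_rot: [-3.141, 0.001, 1.979]
force: [3.2, -5.2, -4.9]
grip_width: 0.0001
finger_force: 3.2
clock: 6.45
position: [0.5969, -0.1251, 0.1499]
tool_rot: [3.142, 0.002, 1.979]
force: [3.3, -8.7, -6.5]
grip_width: -0.0003
finger_force: 4.6
clock: 6.65
position: [0.5967, -0.1246, 0.1499]
tool_rot: [3.141, 0.002, 1.979]
force: [6.1, -10.7, -8.1]
grip_width: 0.0004
finger_force: 6.0
```

The lid is on the buffer: force rose steadily to about 12 N. Backing off, lifting, and looking at the latch.

```bash
python3 -m jog '[[[-10,0,0,0,0,0,0],[-10,0,-5,0,0,0,0],[0,0,-45,0,0,0,0],[0,0,-45,0,0,0,0],[0,0,-45,0,0,0,0]]]'
python3 -m jog '[[[0,0,0,0,0,0,0],[0,0,0,0,0,0,0]]]'
python3 - <<'E'
from h import *
b=np.load('box.npz'); u=np.r_[np.cos(b['yaw']),np.sin(b['yaw'])]; setbox(b['o']-.002*u,float(b['yaw']))
s=pose()
for c in ['wrist','scene','top']:
    f=bot.grab_frame(c); print(c)
    if c=='wrist': save(f,'w2')
    if c=='scene': cv2.imwrite('pics/s2.png',cv2.resize(f['img'][100:340,110:430,::-1],None,fx=2.4,fy=2.4))
    for n in ['cleat','keeper','pivot','lever_tip','loop_bar']:
        print(n,[(tobox(d['xyz'])*1e3,round(d['conf'],2)) for d in bot.spot_point(n,f)[:1]])
E
```

```text
clock: 7.15
position: [0.6041, -0.1422, 0.292]
tool_rot: [-3.141, -0.0, 1.979]
force: [0.2, -0.1, 1.0]
grip_width: -0.0004
finger_force: 0.0
clock: 7.35
position: [0.6046, -0.1419, 0.2912]
tool_rot: [3.14, 0.0, 1.98]
force: [-0.5, 0.3, -1.1]
grip_width: -0.0001
finger_force: 0.0
t 7.35 TCPbox mm [-108.7379    0.0028  291.1869] rot [3.1397 0.0005 1.9798] yaw 1.9739882577915757 F [-0.4876  0.3369 -1.1339] w -0.00011870044628724728 tip 0.0726 q [-0.1369  0.5613  0.4096  1.642  -0.2572  0.99    0.7672]
wrist
cleat [(array([-81.1727,   1.0976,  83.    ]), 0.62)]
keeper [(array([ 5.3261, -3.0754, 73.9   ]), 0.97)]
pivot []
lever_tip [(array([ 18.6286,  -3.7487, 153.    ]), 0.72)]
loop_bar []
scene
cleat [(array([-80.2503,  -0.8179,  79.    ]), 0.78)]
keeper [(array([ 8.0668, -0.983 , 68.4   ]), 0.66)]
pivot [(array([70.1913, -2.9126, 80.7   ]), 0.58)]
lever_tip [(array([ 26.3948,   0.4401, 147.2   ]), 0.81)]
loop_bar [(array([ 61.2704,   0.1317, 181.8   ]), 0.91)]
top
cleat [(array([-78.1277,   1.8643,  83.5   ]), 0.88)]
keeper [(array([ 5.2276,  0.7717, 71.9   ]), 0.89)]
pivot [(array([72.1164,  0.0713, 77.3   ]), 0.81)]
lever_tip [(array([ 27.6485,  -3.2475, 151.3   ]), 0.87)]
loop_bar [(array([ 64.1366,  -2.0694, 181.9   ]), 0.64)]
```

View pics/w2.png

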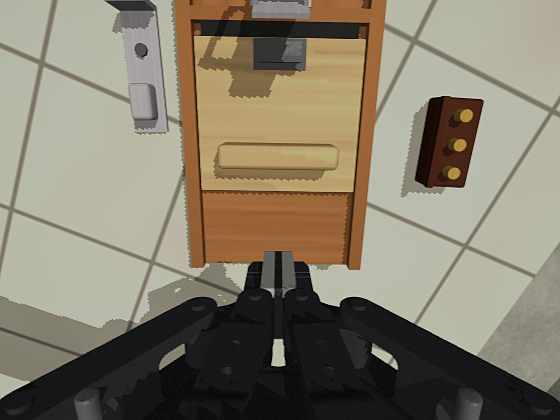

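The lid now sits against the buffer (keeper at row 55, lid edge under the black strip), and the estimates agree to within about 3 mm. Moving over the loop to its far side.

```bash
python3 -m jog '[[[42,0,0,0,0,0,0],[42,0,0,0,0,0,0],[42,0,0,0,0,0,0],[42,0,0,0,0,0,0],[42,0,0,0,0,0,0]]]'
python3 -m jog '[[[0,0,30,0,0,0,0],[0,0,26,0,0,0,0],[0,0,0,0,0,0,0]]]'
python3 - <<'E'
from h import *
s=pose(); delta([100,0,236])
for c in ['scene','top']:
    f=bot.grab_frame(c); print(c)
    for n in ['lever_tip','loop_bar']:
        print(n,[(tobox(d['xyz'])*1e3,round(d['conf'],2)) for d in bot.spot_point(n,f)[:1]])
E
```

```text
clock: 8.75
position: [0.52, 0.0524, 0.29]
tool_rot: [3.141, -0.0, 1.98]
force: [1.3, 0.1, 0.4]
grip_width: 0.0
finger_force: 0.0
clock: 9.05
position: [0.5196, 0.0512, 0.2318]
tool_rot: [-3.138, -0.001, 1.98]
force: [-1.3, -0.2, 0.1]
grip_width: 0.0002
finger_force: 0.0
t 9.05 TCPbox mm [102.2722   2.4005 231.7675] rot [-3.1376 -0.0006  1.9804] yaw 1.9739882577915757 F [-1.2911 -0.1843  0.1433] w 0.0002032115992167841 tip 0.0726 q [-0.4897  0.4862  0.3746  1.9513 -0.252   0.7532  0.4409]
delta [-2.2852  2.369  -4.2432] [-0.0039 -0.0006  0.0065]
scene
lever_tip [(array([ 21.004 ,  -3.0225, 147.8   ]), 0.96)]
loop_bar [(array([ 59.5581,   3.2539, 178.9   ]), 0.62)]
top
lever_tip []
loop_bar []
```

```bash
python3 -m jog '[[[-10,2,-2,0,0,0,0],[-10,0,0,0,0,0,0],[-6,0,0,0,0,0,0],[-5,0,0,0,0,0,0],[-5,0,0,0,0,0,0]]]'
python3 -m jog '[[[-5,0,0,0,0,0,0],[-5,0,0,0,0,0,0],[-5,0,0,0,0,0,0],[-5,0,0,0,0,0,0],[-5,0,0,0,0,0,0]]]'
python3 -m jog '[[[-3,0,0,0,0,0,0],[0,0,0,0,0,0,0],[0,0,0,0,0,0,0]]]'
python3 - <<'E'
from h import *
s=pose()
f=bot.grab_frame('scene'); cv2.imwrite('pics/s3.png',cv2.resize(f['img'][110:310,160:400,::-1],None,fx=3,fy=3))
for n in ['lever_tip','loop_bar','keeper','cleat']:
        print(n,[(tobox(d['xyz'])*1e3,round(d['conf'],2)) for d in bot.spot_point(n,f)[:1]])
E
```

```text
clock: 9.85
position: [0.5371, 0.0182, 0.2358]
tool_rot: [-3.141, -0.0, 1.979]
force: [0.3, 0.8, 0.3]
grip_width: 0.0001
finger_force: 0.1
clock: 10.35
position: [0.5471, -0.0045, 0.2359]
tool_rot: [-3.142, 0.0, 1.98]
force: [0.3, 0.4, 0.4]
grip_width: 0.0
finger_force: 0.0
clock: 10.65
position: [0.5481, -0.0069, 0.2359]
tool_rot: [-3.141, -0.0, 1.98]
force: [0.1, -0.2, 0.1]
grip_width: -0.0
finger_force: 0.0
t 10.65 TCPbox mm [ 37.6856  -0.9793 235.8714] rot [-3.1415 -0.0001  1.9798] yaw 1.9739882577915757 F [ 0.121  -0.2274  0.0859] w -3.0711930014410255e-05 tip 0.0726 q [-0.3668  0.5161  0.3747  1.8844 -0.2576  0.7883  0.5554]
lever_tip [(array([ 17.1099,   1.3565, 143.8   ]), 0.72)]
loop_bar [(array([-15.481 ,   1.6688, 108.9   ]), 0.93)]
keeper [(array([ 6.2381,  1.1017, 67.2   ]), 0.72)]
cleat [(array([-77.4124,  -1.8111,  79.8   ]), 0.86)]
```

View pics/s3.png

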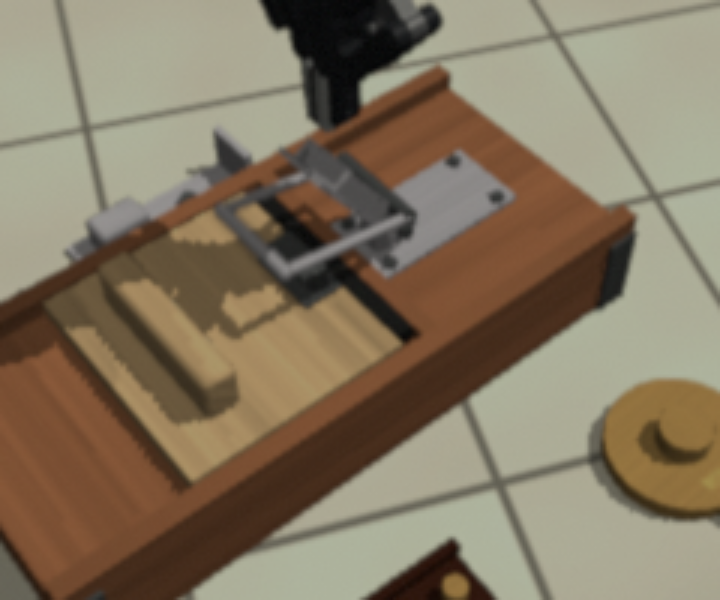

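The loop has tipped over and its bar is just above and beyond the keeper, around (285,265) in the crop. It may still be falling, so I move the tool to the keeper side and look again.

```bash
python3 -m jog '[[[0,0,-10,0,0,0,0],[-25,0,0,0,0,0,0],[-35,0,0,0,0,0,0],[-30,0,0,0,0,0,0],[0,0,0,0,0,0,0]]]'
python3 - <<'E'
from h import *
s=pose()
for c in ['scene','top','wrist']:
    f=bot.grab_frame(c); print(c)
    if c=='scene': cv2.imwrite('pics/s4.png',cv2.resize(f['img'][130:250,190:350,::-1],None,fx=4.5,fy=4.5))
    for n in ['lever_tip','loop_bar','keeper','cleat']:
        print(n,[(tobox(d['xyz'])*1e3,round(d['conf'],2)) for d in bot.spot_point(n,f)[:1]])
E
```

```text
clock: 11.4
position: [0.5847, -0.0936, 0.2468]
tool_rot: [3.141, 0.002, 1.975]
force: [-0.8, -0.8, -0.2]
grip_width: 0.0004
finger_force: 0.0
t 11.4 TCPbox mm [-56.4481  -0.5913 246.7678] rot [3.1412 0.0024 1.9755] yaw 1.9739882577915757 F [-0.835  -0.8073 -0.1738] w 0.00043335895668464064 tip 0.0726 q [-0.2047  0.566   0.3806  1.7611 -0.2627  0.8633  0.6984]
scene
lever_tip [(array([ 11.519 ,  -0.2812, 141.3   ]), 0.88)]
loop_bar []
keeper [(array([ 6.5276,  0.7608, 67.6   ]), 0.94)]
cleat [(array([-79.4617,  -1.263 ,  78.5   ]), 0.87)]
top
lever_tip [(array([ 16.1425,  -1.1662, 138.5   ]), 0.96)]
loop_bar [(array([-13.4168,   0.136 ,  70.5   ]), 0.96)]
keeper [(array([ 4.2036,  0.6649, 70.6   ]), 0.92)]
cleat []
wrist
lever_tip [(array([ 10.1837,  -2.647 , 141.5   ]), 0.68)]
loop_bar [(array([-11.718,  -2.763,  72.9  ]), 0.94)]
keeper [(array([ 5.3126, -2.8522, 73.5   ]), 0.68)]
cleat [(array([-84.5843,  -0.2738,  80.4   ]), 0.83)]
```

View pics/s4.png

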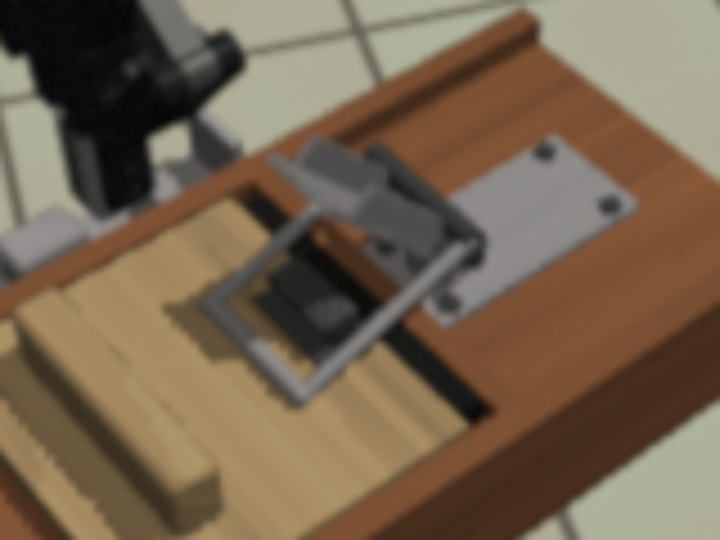

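The loop now lies around the keeper with its bar on the lid behind it (x about -12, z about 72). The lever leans at about 2.3 rad. I'll bring the fingers in under its end from the keeper side and push it upright.

```bash
python3 -m jog '[[[0,0,30,0,0,0,0],[0,0,22,0,0,0,0],[20,0,0,0,0,0,0],[20,0,0,0,0,0,0],[8,0,0,0,0,0,0]]]'
python3 -m jog '[[[8,0,-2,0,0,0,0],[8,0,-2,0,0,0,0],[8,0,-3,0,0,0,0],[8,0,-3,0,0,0,0],[8,0,-3,0,0,0,0]]]'
python3 -m jog '[[[8,0,-3,0,0,0,0],[8,0,-3,0,0,0,0],[4,0,0,0,0,0,0],[0,0,0,0,0,0,0]]]'
python3 - <<'E'
from h import *
s=pose(); delta([51,0,215.6])
for c in ['scene','top']:
    f=bot.grab_frame(c); print(c)
    if c=='scene': cv2.imwrite('pics/s5.png',cv2.resize(f['img'][110:250,190:350,::-1],None,fx=4,fy=4))
    for n in ['lever_tip','loop_bar','keeper','cleat']:
        print(n,[(tobox(d['xyz'])*1e3,round(d['conf'],2)) for d in bot.spot_point(n,f)[:1]])
E
```

```text
clock: 12.65
position: [0.5643, -0.0439, 0.1937]
tool_rot: [-3.141, -0.001, 1.981]
force: [0.1, -1.5, 0.4]
grip_width: 0.0002
finger_force: 1.3
clock: 13.15
position: [0.5487, -0.0082, 0.2072]
tool_rot: [3.142, -0.0, 1.98]
force: [0.7, -0.4, -1.1]
grip_width: -0.0
finger_force: 0.4
clock: 13.55
position: [0.5407, 0.0103, 0.2129]
tool_rot: [3.142, -0.0, 1.981]
force: [0.2, -0.3, -1.6]
grip_width: -0.0001
finger_force: 0.0
t 13.55 TCPbox mm [ 56.3849  -0.9911 212.9494] rot [ 3.1416 -0.0003  1.9807] yaw 1.9739882577915757 F [ 0.2479 -0.2762 -1.5943] w -0.00011091518762248823 tip 0.0726 q [-0.3959  0.5406  0.3687  1.9201 -0.2819  0.7311  0.5463]
delta [-5.3774 -1.0271 -2.6522] [ 0.     -0.0003  0.0067]
scene
lever_tip [(array([ 76.0568,  -0.631 , 164.5   ]), 0.72)]
loop_bar [(array([ 2.7686,  2.9078, 72.5   ]), 0.64)]
keeper [(array([ 4.221, -1.843, 67.4  ]), 0.55)]
cleat [(array([-81.338 ,  -2.0935,  77.8   ]), 0.87)]
top
lever_tip []
loop_bar []
keeper []
cleat [(array([-79.4398,   1.3369,  83.    ]), 0.95)]
```

View pics/s5.png

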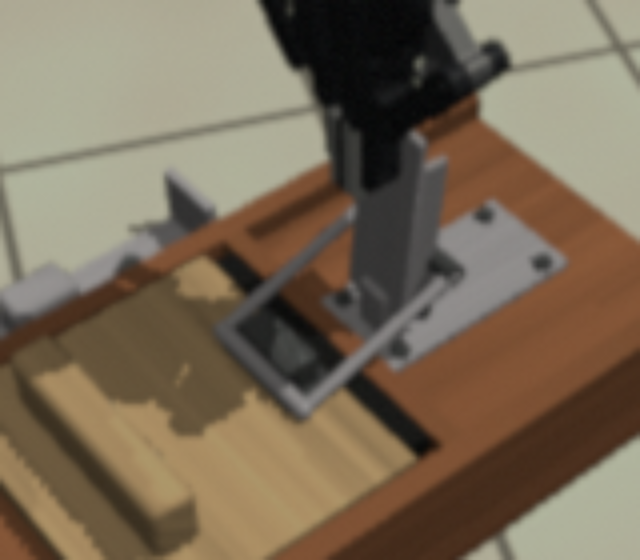

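The lever is upright, with the bar at the keeper's seat (x about 3, z about 72.5) and the lid still shut. Swinging the lever on over.

```bash
python3 -m jog '[[[6,-1,-1,0,0,0,0],[6,0,-1,0,0,0,0],[6,0,1,0,0,0,0],[5,0,2,0,0,0,0],[5,0,2,0,0,0,0]]]'
python3 -m jog '[[[4,0,2,0,0,0,0],[4,0,2,0,0,0,0],[0,0,0,0,0,0,0]]]'
python3 - <<'E'
from h import *
s=pose(); delta([99.3,0,202.2])
f=bot.grab_frame('scene')
for n in ['lever_tip','loop_bar','keeper','cleat']:
    print(n,[(tobox(d['xyz'])*1e3,round(d['conf'],2)) for d in bot.spot_point(n,f)[:1]])
E
```

```text
clock: 14.55
position: [0.5289, 0.0354, 0.21]
tool_rot: [3.141, 0.0, 1.98]
force: [1.4, -2.2, 4.6]
grip_width: -0.0003
finger_force: 2.2
clock: 14.85
position: [0.5256, 0.043, 0.2057]
tool_rot: [3.141, -0.0, 1.981]
force: [1.4, -0.1, 1.2]
grip_width: -0.0002
finger_force: 0.9
t 14.85 TCPbox mm [ 92.3667   0.0948 205.6779] rot [ 3.1415 -0.0002  1.9806] yaw 1.9739882577915757 F [ 1.3523 -0.0897  1.2484] w -0.0002004320670614751 tip 0.0726 q [-0.4615  0.5336  0.365   1.9595 -0.2867  0.6983  0.4882]
delta [6.9317 0.14   3.4796] [ 0.0001 -0.0002  0.0066]
lever_tip [(array([120.1684,  -4.0094, 141.3   ]), 0.84)]
loop_bar [(array([ 9.7064,  0.0572, 69.7   ]), 0.64)]
keeper [(array([11.0102, -2.2385, 67.9   ]), 0.93)]
cleat [(array([-73.9846,  -2.186 ,  77.3   ]), 0.71)]
```

```bash
python3 -m jog '[[[7,0,4,0,0,0,0],[4,0,4,0,0,0,0],[4,0,4,0,0,0,0],[4,0,4,0,0,0,0],[0,0,0,0,0,0,0]]]'
python3 -m jog '[[[3,0,5,0,0,0,0],[3,0,5,0,0,0,0],[2,0,5,0,0,0,0],[2,0,5,0,0,0,0],[0,0,0,0,0,0,0]]]'
python3 - <<'E'
from h import *
s=pose(); delta([124,0,158.6])
E
```

```text
clock: 15.6
position: [0.5175, 0.0603, 0.1891]
tool_rot: [-3.14, -0.001, 1.981]
force: [-0.1, -0.5, 0.1]
grip_width: -0.0005
finger_force: 0.0
clock: 16.1
position: [0.5138, 0.069, 0.1691]
tool_rot: [-3.14, -0.0, 1.98]
force: [-1.2, -0.4, 0.4]
grip_width: 0.0002
finger_force: 0.0
t 16.1 TCPbox mm [120.9625   0.7841 169.129 ] rot [-3.1404 -0.0002  1.98  ] yaw 1.9739882577915757 F [-1.1717 -0.4261  0.3646] w 0.0001841671325577601 tip 0.0726 q [-0.4922  0.5814  0.3331  2.0022 -0.3193  0.609   0.4636]
delta [ 3.0301  0.8145 10.5288] [-0.0011 -0.0002  0.006 ]
```

```bash
python3 -m jog '[[[3,0,5,0,0,0,0],[0,0,4,0,0,0,0],[0,0,1,0,0,0,0],[0,0,1,0,0,0,0],[0,0,0,0,0,0,0]]]'
python3 -m jog '[[[0,0,1,0,0,0,0],[0,0,1,0,0,0,0],[0,0,0,0,0,0,0]]]'
python3 - <<'E'
from h import *
s=pose()
f=bot.grab_frame('scene')
for n in ['lever_tip','loop_bar','keeper','cleat']:
    print(n,[(tobox(d['xyz'])*1e3,round(d['conf'],2)) for d in bot.spot_point(n,f)[:1]])
E
```

```text
clock: 16.6
position: [0.513, 0.0715, 0.1589]
tool_rot: [-3.142, 0.0, 1.98]
force: [0.5, -0.5, 0.2]
grip_width: 0.0001
finger_force: 0.0
clock: 16.9
position: [0.5132, 0.0715, 0.1583]
tool_rot: [3.14, -0.001, 1.979]
force: [-9.0, 0.3, 32.8]
grip_width: 0.0
finger_force: 16.1
t 16.9 TCPbox mm [123.4673   0.2997 158.2562] rot [ 3.1404 -0.0006  1.9793] yaw 1.9739882577915757 F [-8.9627  0.2512 32.7581] w 1.6740475934188892e-05 tip 0.0726 q [-0.4878  0.5985  0.3212  2.0089 -0.3306  0.5827  0.4679]
lever_tip [(array([153.5086,  -4.8588,  73.7   ]), 0.93)]
loop_bar [(array([ 6.9051,  2.6654, 73.9   ]), 0.77)]
keeper [(array([ 8.539 , -0.6408, 70.3   ]), 0.73)]
cleat []
```

The lever is flat on its stop, with 33 N of reaction at z = 86 mm. Retracting and checking that it holds.

```bash
python3 -m jog '[[[0,0,-5,0,0,0,0],[0,0,-30,0,0,0,0],[0,0,-45,0,0,0,0],[0,0,-45,0,0,0,0],[40,0,0,0,0,0,0]]]'
python3 -m jog '[[[40,0,0,0,0,0,0],[40,0,0,0,0,0,0],[0,0,0,0,0,0,0],[0,0,0,0,0,0,0],[0,0,0,0,0,0,0]]]'
python3 - <<'E'
from h import *
s=pose()
for c in ['scene','top']:
    f=bot.grab_frame(c); print(c)
    if c=='scene': cv2.imwrite('pics/s6.png',cv2.resize(f['img'][120:370,150:430,::-1],None,fx=2.4,fy=2.4))
    for n in ['lever_tip','loop_bar','keeper','cleat','contact_block','cam_disc','door_catch']:
        print(n,[(tobox(d['xyz'])*1e3,np.array(d['xyz']),round(d['conf'],2)) for d in bot.spot_point(n,f)[:1]])
E
```

```text
clock: 17.65
position: [0.5, 0.1051, 0.2871]
tool_rot: [3.133, 0.002, 1.973]
force: [1.4, 1.6, -1.2]
grip_width: 0.0002
finger_force: 0.0
clock: 18.15
position: [0.4656, 0.1809, 0.282]
tool_rot: [3.141, 0.0, 1.979]
force: [0.2, 0.3, 0.4]
grip_width: -0.0001
finger_force: 0.0
t 18.15 TCPbox mm [242.7963   1.2078 282.025 ] rot [3.1414 0.0003 1.9788] yaw 1.9739882577915757 F [0.1741 0.3399 0.3632] w -0.00011048631425291962 tip 0.0726 q [-0.8119  0.3775  0.4169  1.9647 -0.2016  0.8391  0.1223]
scene
lever_tip [(array([149.985 ,  -2.1598,  76.3   ]), array([0.5051, 0.0969, 0.0763]), 0.72)]
loop_bar [(array([10.0679,  3.7081, 74.6   ]), array([ 0.5546, -0.0341,  0.0746]), 0.89)]
keeper [(array([ 9.6781,  1.2651, 70.1   ]), array([ 0.557 , -0.0335,  0.0701]), 0.56)]
cleat [(array([-76.3639,  -0.6275,  77.9   ]), array([ 0.5925, -0.1119,  0.0779]), 0.89)]
contact_block [(array([ -66.3715, -178.2946,    2.4   ]), array([ 0.752 , -0.033 ,  0.0024]), 0.65)]
cam_disc [(array([ 124.4453, -187.1749,    2.8   ]), array([0.6853, 0.146 , 0.0028]), 0.67)]
door_catch [(array([  0.7809, 137.1524,  -1.3   ]), array([ 0.4355, -0.095 , -0.0013]), 0.95)]
top
lever_tip [(array([157.3641,  -1.9372,  76.9   ]), array([0.502 , 0.1036, 0.0769]), 0.81)]
loop_bar [(array([ 9.1815, -0.1538, 74.4   ]), array([ 0.5585, -0.0334,  0.0744]), 0.63)]
keeper [(array([ 7.3258,  2.3772, 72.2   ]), array([ 0.5569, -0.0361,  0.0722]), 0.68)]
cleat [(array([-74.2471,  -2.2915,  83.9   ]), array([ 0.5932, -0.1093,  0.0839]), 0.64)]
contact_block [(array([ -61.1163, -179.9927,   -0.2   ]), array([ 0.7515, -0.0275, -0.0002]), 0.9)]
cam_disc [(array([ 125.0216, -186.3335,   -0.4   ]), array([ 0.6843,  0.1462, -0.0004]), 0.72)]
door_catch [(array([  6.312 , 135.3366,  -3.2   ]), array([ 0.435 , -0.0892, -0.0032]), 0.72)]
```

View pics/s6.png

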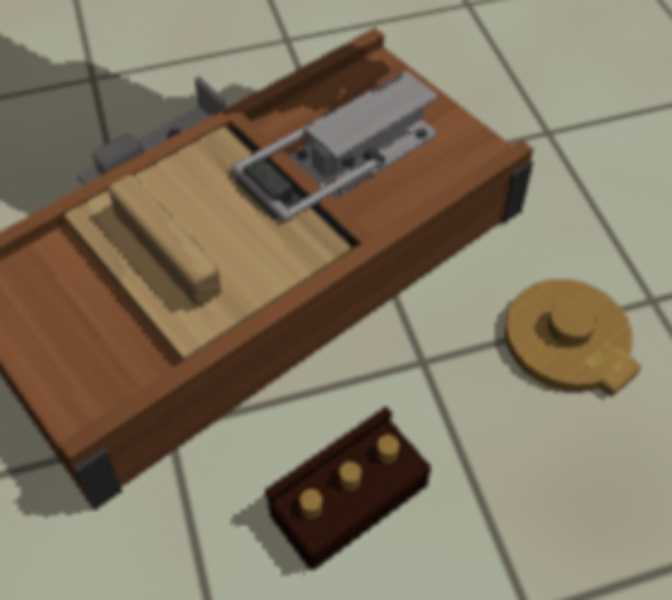

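The lever lies flat near (370,115), the loop is hooked around the keeper near (270,185), the lid is squeezed about 5 mm onto the buffer, and the other parts haven't moved.

```bash
python3 -c "
from workcell import bot
print(bot.job_done())"
```

```text
the job is handed in; nothing more can be done
None
```

The job is handed in at about 18 s: the lid was pushed shut first, then the loop was hooked behind the keeper and the lever snapped flat, staying down by itself with the lid squeezed about 5 mm onto the buffer and the other parts undisturbed.

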